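# Strip the polishing bench's filter box for cleaning

## Robot

A 6-joint arm with a two-finger parallel gripper is mounted at the origin on the work surface. World frame = base frame: x ahead of the robot, y to its left, z up, the work surface at z = 0. Lengths are in m, angles in rad, forces in N, time in s.
With the tool pointing down it reaches from about 0.2 to 0.875 m from the base axis. Payload 3.4 kg.
Tool frame: the origin (TCP) lies between the finger pads; the fingertips stand 25 mm ahead of it and the grasp point (between the pads) lies 6 mm ahead of it (r.nose_length is the z of the fingertips in the tool frame, in m); z points along the fingers, y is the line along which they close (so a half turn about z gives the same grasp; the last joint's range is limited). The gripper opens to 94 mm and grips with 3 to 60 N. Pads are 16 mm wide; open, the fingers measure 119 mm over their backs; the gripper's body (75 mm by 177 mm) begins 78 mm behind the grasp point.
Start: joints at [1.114, 0.276, 1.505, -0, 1.361, -0.121], TCP at [0.189, 0.543, 0.23] pointing down, gripper open.
Joint ranges: [-2.89, 2.89], [-0.75, 2.08], [0.22, 2.7], [-1.18, 4.32], [0.11, 2.71], [-2.7, 2.7]. Speed limits (rad/s): [2.57, 2.57, 3.14, 3.14, 3.14, 3.14].

## Interface

Orientations are given as a unit quaternion [w, x, y, z].
In Python, from plant import r, gripper_to, inverse_kinematics, vision, models, telemetry gives the robot as it stands. Calls block until the motion is done:
- r.move_to(position, orientation): joint-space move of the TCP to a pose.
- r.move_l(position, rot=None, vel=0.15, guard=None): straight line of the TCP; rot=None keeps the orientation; vel is the mean speed in m/s. With guard (N) it stops when the force on the tool has changed by that much, and returns True; else False.
- r.movej(angles): joint-space move.
- gripper_to(opening, f_grip=None): finger opening in m; f_grip is the grip in N (None keeps the last); returns when the fingers have stopped.
- r.hold(seconds).
- inverse_kinematics(position, orientation): joint angles nearest the present ones, or None.
- vision.snapshot(name): name is "scene" or "top" or "wrist"; returns the picture (384x512x3 uint8, red, green, blue); there is no depth.
- vision.get_calibration(name): a dict with "fx", "fy", "cx", "cy" (pixels), "position" and "orientation" of the camera in the world. Camera axes: x right, y down, z forward; pixel columns grow to the right and rows downward; lengths in m; the calibration is good to about 2 mm. A picture is of the moment at which its call begins: read the wrist's pose just before it. get_calibration takes no time and is no camera call; for the wrist camera it gives the pose at the moment of the call.
A pose or a line that the arm cannot do raises r.PlanningError and nothing moves.
- r.sign_off(): hands the job in; it is judged then, once.
Trained networks look in the newest picture that a camera, given by its name, has taken for a name from the list of things; names that differ only in an ending like _2 or _b are one class to them, and where a whole thing is asked for, a point or a joint stands for the part that bears it (a point fixed in the world has none). Each returns a list of dicts, best first, with "score" (0 to 1); they miss things now and then, are a little off and sometimes report something else, mostly with a low value. They report only what shows in the picture. A call takes as long as a camera call.
- models.boxes_of(thing, camera): "at" ([x, y, z] in m, in world coordinates, good to about 4 mm: the middle of the surface that is visible of it).
- models.regions_of(thing, camera): "pixels" (384x512 bool, what is visible of it).
- models.mark_of(thing, camera): "at" ([x, y, z] in m, in world coordinates, good to about 4 mm: a listed point, or the origin of a listed thing).
Readings, each from a call of its own:
- telemetry.current_t(): time.
- telemetry.current_joints(): joint angles.
- telemetry.current_dq(): joint speeds.
- telemetry.current_joint_efforts(): joint torques, N m.
- telemetry.current_ee_pos(): TCP position.
- telemetry.current_tool_rot(): TCP orientation.
- telemetry.current_wrist_force(): force on the tool from outside, world axes, zero at the start.
- telemetry.current_torque(): the same for the moment, N m.
- telemetry.current_opening(): finger opening in m.
- telemetry.current_finger_force(): force on a finger pad.
Only numpy, scipy, OpenCV 4.12 (cv2) and the standard library are available. Lean on these libraries where they do the work, as an engineer would, in place of code of your own. Each camera call takes 0.05 s, during which the arm holds its last target. There are 200 camera calls.

## Task

Open up the dust filter box so that its screens can be washed: loosen the four thumbscrews on the blue cover fully, then lift the cover off by its handle and lay it, handle up, on the middle of the black mat. After that slide each filter screen out over the open front of the box until you can take hold of it, and lay it flat inside the orange tray. Leave everything else on the bench where it is.

Things in the scene. Friction and masses are not known exactly. Their poses are not given: they have to be found in the camera images.
- filter_box: Dust filter box, fixed, a hose behind it: grey steel bed 200 (x) by 236 mm (y), its top 45 mm above the bench. Origin under its centre on the bench; front is -x. Walls at sides and back rise to 71 mm, with a turned-in flange 16 mm wide, 3 mm thick; the front (x = -100 mm) is open, with only the bench below. The cover hides the inside at first.
- track_middle (a point): Front edge of the middle track, on the bed, 45 mm above the bench (filter_box y = 0; the left and right tracks are centred at y = +68 and -68 mm). A track is 64 mm wide, between aluminium runners 8 mm high that run along the box's x from the open front edge (x = -100 mm) to the back wall (x = +96 mm). A screen slides along it and out over the front edge.
- cover: Blue sheet-metal lid 211 (x) by 247 mm (y), 0.45 to 0.75 kg, with edges turned down 22 mm that reach over the box walls with 2.5 mm play. Origin: centre of the plane of its lower edges, on which it stands when laid down; plate top 25 mm above that. On the box its origin is 49 mm above the bench, axes along the box's; it lifts straight up. The thumbscrews stay on it.
- cover_handle (a point): Middle of the cover's black bar handle, 60 mm above the cover's origin: bar 90 mm long along the cover's y, 10 mm thick along x, 14 mm high, 28 mm free below it.
- screw_front_left (a joint): Front left thumbscrew's turn, rad: 0 tight, grows as it turns anticlockwise seen from above, stop at 2.4 = fully loose. Stays where left (friction 0.1 N m). A steel foot on its lower end hooks under the box's side flange and holds the cover down until about 1.1 rad.
- screw_front_right (a joint): The same for the front right thumbscrew.
- screw_back_left (a joint): The same for the back left thumbscrew.
- screw_back_right (a joint): The same for the back right thumbscrew.
- screw_front_left_head (a point): Centre of the top of the front left thumbscrew: round black head 28 mm in diameter, 24 mm high, its lower end 3 mm above the plate. A white line on top runs from the centre over the foot: it points to the nearest side edge of the cover (+y here) when tight, well inwards when loose. At cover x = -68, y = +90 mm.
- screw_front_right_head (a point): The same for the front right thumbscrew (its side edge is -y), at cover x = -68, y = -90 mm.
- screw_back_left_head (a point): The same for the back left thumbscrew (its side edge is +y), at cover x = +68, y = +90 mm.
- screw_back_right_head (a point): The same for the back right thumbscrew (its side edge is -y), at cover x = +68, y = -90 mm.
- tray: Orange open tray, 170 mm (x) by 240 mm (y) by 28 mm high outside, walls and floor 5 mm, 0.7 to 1.2 kg, loose on the bench to the left or to the right of the filter box. Origin under its centre.
- mat: Black rubber mat 250 mm (x) by 290 mm (y) by 4 mm with a thin grey border line, lying fixed on the bench on the other side of the filter box from the tray. Origin under its centre.
- screen_a: Filter screen of the left track (None if absent; 2 or 3 are there): flat steel frame, brass mesh, 120 (x) by 60 (y) by 5 mm, 0.11 kg. Origin: centre of its underside. 2 mm play each side in its track, and lower than the runners. Starts with its front edge 3 to 18 mm inside the bed's front edge, over 40 mm free behind it before the back flange. Slides easily if pushed or dragged.
- screen_b: Filter screen of the middle track (None if absent; 2 or 3 are there): flat steel frame, brass mesh, 120 (x) by 60 (y) by 5 mm, 0.11 kg. Origin: centre of its underside. 2 mm play each side in its track, and lower than the runners. Starts with its front edge 3 to 18 mm inside the bed's front edge, over 40 mm free behind it before the back flange. Slides easily if pushed or dragged.
- screen_c: Filter screen of the right track (None if absent; 2 or 3 are there): flat steel frame, brass mesh, 120 (x) by 60 (y) by 5 mm, 0.11 kg. Origin: centre of its underside. 2 mm play each side in its track, and lower than the runners. Starts with its front edge 3 to 18 mm inside the bed's front edge, over 40 mm free behind it before the back flange. Slides easily if pushed or dragged.
- blue_bar: Bystander: blue bar of polishing compound 110 x 42 x 34 mm. Origin at its underside. Leave alone.
- brown_bar: Bystander: brown bar of polishing compound 110 x 42 x 34 mm. Origin at its underside. Leave alone.
- buff: Bystander: grey buffing wheel 110 mm in diameter, 30 mm high. Origin at its underside. Leave alone.
- polish_jar: Bystander: jar 72 mm in diameter, 85 mm high. Origin at its underside. Leave alone.
- polish_tin: Bystander: tin 68 mm in diameter, 50 mm high. Origin at its underside. Leave alone.
- candle_cup: Bystander: turned brass part 66 mm in diameter, 75 mm high. Origin at its underside. Leave alone.

How it is judged:
On the way, in this order (a step that is already met when the one before it is completed fails the run):
1. all four thumbscrews are turned fully loose (over 2.1 rad) while the cover still sits on the box (value of joint each of screw_front_left, screw_front_right, screw_back_left, screw_back_right above 2.1 rad and horizontal distance between cover and filter_box below 0.01 m and height (world z) of cover between 0.04 and 0.056 m), for 0.2 s.
2. the cover lies handle up on the mat, let go (x of cover in the frame of mat between -0.06 and 0.06 m and y of cover in the frame of mat between -0.06 and 0.06 m and height (world z) of cover below 0.012 m and angle between cover's own z axis and vertical below 0.08 rad and linear speed of cover below 0.02 m/s and contact force between cover and the fingers below 0.1 N), for 0.2 s.
At the end, for the whole second after the job is handed in: The thumbscrews are all loosened beyond 2.1 rad; the cover lies flat and handle up on the mat, its centre within 60 mm of the mat's in x and in y; every screen present lies at rest in the tray, its centre within the tray's inside, its face within 0.3 rad of level; the tray stands flat on the bench (value of joint each of screw_front_left, screw_front_right, screw_back_left, screw_back_right above 2.1 rad and x of cover in the frame of mat between -0.06 and 0.06 m and y of cover in the frame of mat between -0.06 and 0.06 m and height (world z) of cover below 0.012 m and angle between cover's own z axis and vertical below 0.08 rad and linear speed of each of cover, screen_a, screen_b, screen_c below 0.02 m/s and x of screen_a in the frame of tray between -0.08 and 0.08 m and y of screen_a in the frame of tray between -0.115 and 0.115 m and z of each of screen_a, screen_b, screen_c in the frame of tray below 0.03 m and angle between each of screen_a, screen_b, screen_c's own z axis and vertical below 0.3 rad and x of screen_b in the frame of tray between -0.08 and 0.08 m and y of screen_b in the frame of tray between -0.115 and 0.115 m and x of screen_c in the frame of tray between -0.08 and 0.08 m and y of screen_c in the frame of tray between -0.115 and 0.115 m and angle between tray's own z axis and vertical below 0.1 rad); the robot touches nothing.
It fails at once if one of the things that belong elsewhere on the bench (compound bars, buff, jar, tin, brass part) is moved more than 40 mm (distance of any of blue_bar, brown_bar, buff, polish_jar, polish_tin, candle_cup from where it was at the start of the episode above 0.04 m).
Of screen_a, screen_b, screen_c only 2 to 3 are there at a start; the rules pass over those that are not, and their reading is None.
At some moment in a run one of tray may be knocked a few centimetres aside while the robot is not near it.
Once in a run the grip may slacken for a moment while it holds something.
It also fails if it takes over 208 s, if anything falls off the work surface, if the arm or the gripper's body presses on something with over 40 N, if the wrist force passes 120 N, or if a joint passes its speed limit or range.

## Working session

There is one attempt and no reset: what is moved stays moved. The work goes in short steps, each a Python script; the robot and the scene stay as the last script left them, time stands still between calls to the robot, and variables do not carry over. Pictures are saved under pics/ and viewed, at most 14 in all, crops included, and the job is handed in when it is done.

```bash
ls; mkdir -p pics; python3 - <<'E'
from plant import r, vision, models, telemetry
import cv2, numpy as np
a=vision.snapshot("top"); b=vision.snapshot("scene")
cv2.imwrite("pics/top0.png",a[:,:,::-1]); cv2.imwrite("pics/scene0.png",b[:,:,::-1])
for n in ["filter_box","track_middle","cover","cover_handle","screw_front_left_head","screw_front_right_head","screw_back_left_head","screw_back_right_head","tray","mat","blue_bar","brown_bar","buff","polish_jar","polish_tin","candle_cup"]:
  for c in ["top","scene"]:
    print(n,c,[(np.round(d["at"],3).tolist(),round(d["score"],2)) for d in models.mark_of(n,c)[:4]])
for c in ["top","scene"]: print(vision.get_calibration(c))
print(telemetry.current_t(), r.nose_length, telemetry.current_tool_rot())
E
```

```text
pics
filter_box top []
filter_box scene []
track_middle top []
track_middle scene []
cover top [([0.569, -0.01, 0.046], 0.69)]
cover scene [([0.573, -0.004, 0.052], 0.61)]
cover_handle top [([0.57, -0.006, 0.105], 0.87), ([0.63, -0.099, 0.099], 0.44)]
cover_handle scene [([0.571, -0.001, 0.104], 0.92)]
screw_front_left_head top [([0.515, 0.092, 0.102], 0.56)]
screw_front_left_head scene [([0.512, 0.092, 0.101], 0.61)]
screw_front_right_head top [([0.498, -0.087, 0.101], 0.41), ([0.694, 0.245, 0.0], 0.41)]
screw_front_right_head scene [([0.495, -0.088, 0.097], 0.44)]
screw_back_left_head top [([0.649, 0.077, 0.102], 0.63)]
screw_back_left_head scene [([0.648, 0.075, 0.101], 0.54)]
screw_back_right_head top [([0.628, -0.098, 0.102], 0.47)]
screw_back_right_head scene [([0.629, -0.103, 0.1], 0.69), ([0.76, 0.154, -0.002], 0.17)]
tray top [([0.464, 0.364, 0.0], 0.86), ([0.696, 0.247, -0.0], 0.27)]
tray scene [([0.463, 0.363, 0.002], 0.75), ([0.572, -0.002, 0.109], 0.35)]
mat top [([0.454, -0.343, -0.001], 0.63), ([0.514, 0.096, 0.102], 0.32)]
mat scene [([0.454, -0.341, 0.003], 0.66), ([
[... 563 characters left out ...]
687, -0.376, 0.0], 0.62)]
candle_cup top [([0.71, -0.24, -0.002], 0.82), ([0.459, 0.365, 0.0], 0.6)]
candle_cup scene [([0.711, -0.244, -0.001], 0.72)]
{'fx': 352.8676857465201, 'fy': 352.8676857465201, 'cx': 256.8342001435005, 'cy': 189.74060684502706, 'position': array([ 0.41930668, -0.00411861,  1.03945864]), 'orientation': array([-0.06588243,  0.70488355, -0.70395077,  0.05702642])}
{'fx': 387.2222160744202, 'fy': 387.2222160744202, 'cx': 255.71726815855155, 'cy': 185.31214134374764, 'position': array([ 1.1926629 , -0.29479418,  0.83360799]), 'orientation': array([-0.3101217 ,  0.79335371,  0.49079548, -0.18312351])}
1.7 0.025 [1.02707842e-05 1.67101868e-01 9.85939634e-01 5.38505634e-05]
```

View pics/top0.png

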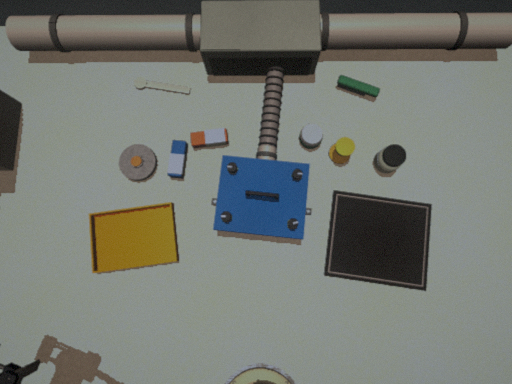

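View pics/scene0.png

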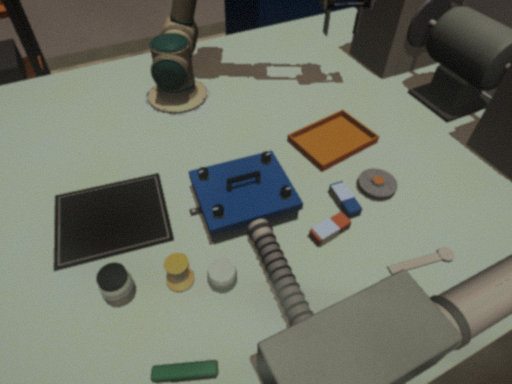

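The top view matches the networks' reports: box at pixel (262,197), tray at (134,238), mat at (380,240), and the cover turned by about -6°. Next I'll refine with the wrist camera above the cover.

```bash
cat > h.py <<'E'
from plant import r, gripper_to, inverse_kinematics, vision, models, telemetry
import numpy as np, cv2
def down(psi):            # tool pointing down, closing line (tool y) at world yaw psi
    a=(psi+np.pi/2)/2
    return np.array([0,np.cos(a),np.sin(a),0])
def snap(cam,name=None):
    im=vision.snapshot(cam)
    if name: cv2.imwrite(f"pics/{name}.png",im[:,:,::-1])
    return im
def mark(n,c,near=None,tol=0.05):
    for d in models.mark_of(n,c):
        if d["score"]>.3 and (near is None or np.linalg.norm(np.array(d["at"])[:2]-near[:2])<tol): return np.array(d["at"])
SC={"screw_front_left_head":(-.068,.09),"screw_front_right_head":(-.068,-.09),"screw_back_left_head":(.068,.09),"screw_back_right_head":(.068,-.09),"cover_handle":(0,0)}
def fit2(model,meas):     # planar rigid fit -> centre, yaw
    m=np.array(model,float); w=np.array(meas,float)[:,:2]
    a=m-m.mean(0); b=w-w.mean(0)
    yaw=np.arctan2((a[:,0]*b[:,1]-a[:,1]*b[:,0]).sum(),(a*b).sum())
    R=rot2(yaw); return w.mean(0)-R@m.mean(0), yaw, np.abs(b-a@R.T).max()
def rot2(y): return np.array([[np.cos(y),-np.sin(y)],[np.sin(y),np.cos(y)]])
E
python3 - <<'E'
from h import *
gripper_to(0.06,20)
r.move_to([0.50,-0.01,0.38],down(np.pi/2-0.105))
c0=np.array([.5715,-.004])
P={};
cal=vision.get_calibration("wrist"); print(cal["position"], telemetry.current_ee_pos(), telemetry.current_joints())
snap("wrist","w0")
mod,mea=[],[]
for cam in ["wrist","top","scene"]:
  mm,me=[],[]
  for n,p in SC.items():
    q=mark(n,cam,c0+rot2(-.105)@np.array(p),.03)
    if q is not None: mm.append(p); me.append(q)
  if len(mm)>2: print(cam,len(mm),fit2(mm,me), np.mean([q[2] for q in me]))
  mod+=mm;mea+=me
print(fit2(mod,mea))
for z in (.23,.105):
 for n,p in SC.items():
  xy=c0+rot2(-.105)@np.array(p); print(n,z,inverse_kinematics([*xy,z],down(0)))
print(telemetry.current_t())
E
```

```text
[ 0.43479449 -0.00176531  0.5344003 ] [ 0.49996934 -0.00933816  0.37979941] [-1.58154811e-01  1.11879288e-01  1.35743571e+00  3.34897816e-04
  1.67270396e+00 -1.62487750e+00]
wrist 4 (array([ 0.57102012, -0.00331958]), np.float64(-0.0992170580421859), np.float64(0.0030798825893471986)) 0.1041
top 5 (array([ 0.57196, -0.0045 ]), np.float64(-0.10249250773593332), np.float64(0.003084996376690269)) 0.10232
scene 5 (array([ 0.57084, -0.005  ]), np.float64(-0.10719529846117792), np.float64(0.003599999999999999)) 0.10070000000000001
(array([ 0.57132   , -0.00436783]), np.float64(-0.10405231933730723), np.float64(0.0036917997315966955))
screw_front_left_head 0.23 [ 4.50897909e-02  1.95690034e-01  1.61607180e+00 -4.44089210e-16
  1.32983082e+00  4.50897909e-02]
screw_front_right_head 0.23 [-3.11662177e-01  1.65867083e-01  1.65446780e+00 -4.44089210e-16
  1.32125777e+00 -3.11662177e-01]
screw_back_left_head 0.23 [ 1.38310385e-02  3.94891040e-01  1.32603335e+00 -4.44089210e-16
  1.42066826e+00  1.38310385e-02]
screw_back_right_head 0.23 [-2.67517486e-01  3.71007954e-01  1.36374130e+00 -4.44089210e-16
  1.40684339e+00 -2.67517486e-01]
cover_handle 0.23 [-1.28731288e-01  2.70925474e-01  1.51322991e+00 -4.44089210e-16
  1.35743727e+00 -1.28731288e-01]
screw_front_left_head 0.105 [ 4.50897909e-02  3.00699991e-01  1.80889045e+00 -4.44089210e-16
  1.03200221e+00  4.50897909e-02]
screw_front_right_head 0.105 [-3.11662177e-01  2.74256740e-01  1.84970475e+00 -4.44089210e-16
  1.01763117e+00 -3.11662177e-01]
screw_back_left_head 0.105 [ 1.38310385e-02  4.76978261e-01  1.51110643e+00 -4.44089210e-16
  1.15350797e+00  1.38310385e-02]
screw_back_right_head 0.105 [-2.67517486e-01  4.55872914e-01  1.54887818e+00 -4.44089210e-16
  1.13684156e+00 -2.67517486e-01]
cover_handle 0.105 [-1.28731288e-01  3.67333270e-01  1.70130562e+00 -4.44089210e-16
  1.07295377e+00 -1.28731288e-01]
5.525
```

View pics/w0.png

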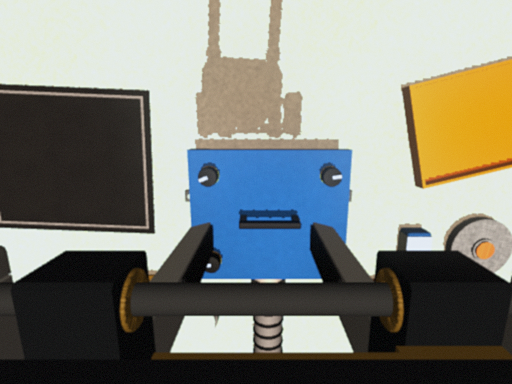

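```bash
cat >> h.py <<'E'
C0=np.array([.5713,-.0044]); YAW=-.104
def loosen(n, z=.103, turn=2.5, q6=1.25):
    xy=C0+rot2(YAW)@np.array(SC[n])
    q=np.array(inverse_kinematics([*xy,.16],down(0))); psi=q[0]-q6
    r.move_to([*xy,.16],down(psi)); 
    gripper_to(.05,25)
    t=r.move_l([*xy,z],guard=8)
    if t: print(n,"touched",telemetry.current_ee_pos())
    gripper_to(0.0,25); o=telemetry.current_opening()
    j=np.array(telemetry.current_joints()); j[5]-=turn
    r.movej(j); tq=telemetry.current_torque()
    print(n,"opening",o,telemetry.current_opening(),"q6",j[5],telemetry.current_joints()[5],"torque",np.round(tq,2),"F",np.round(telemetry.current_wrist_force(),1))
    gripper_to(.05,25); r.move_l([*xy,.16],vel=.25)
    print(telemetry.current_t())
E
python3 - <<'E'
from h import *
loosen("screw_front_left_head")
r.move_to([0.45,-0.01,0.33],down(np.pi/2-0.104)); im=snap("wrist"); cv2.imwrite("pics/w1.png",im[:,:,::-1])
E
```

```text
screw_front_left_head opening 0.027398159885263947 0.027566680073412612 q6 -1.249976479799372 -1.2492277520281405 torque [-0.19  0.98 -0.54] F [-4.7 -1.5  4.9]
12.4583
```

View pics/w1.png

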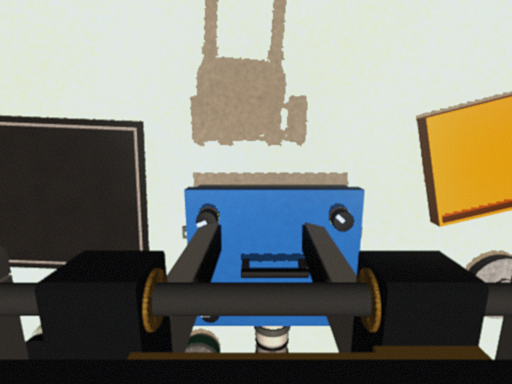

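```bash
python3 - <<'E'
from h import *
for n in ["screw_back_left_head","screw_back_right_head","screw_front_right_head"]: loosen(n)
r.move_to([0.42,-0.01,0.36],down(np.pi/2-0.104)); im=snap("wrist"); t=snap("top")
cal=vision.get_calibration("wrist")
from scipy.spatial.transform import Rotation as R
def proj(cal,p):
    q=cal["orientation"]; c=R.from_quat([*q[1:],q[0]]).inv().apply(np.array(p)-cal["position"])
    return int(cal["cx"]+cal["fx"]*c[0]/c[2]), int(cal["cy"]+cal["fy"]*c[1]/c[2])
out=[]
for I,cc in ((im,cal),(t,vision.get_calibration("top"))):
  row=[]
  for n,p in list(SC.items())[:4]:
    u,v=proj(cc,[*(C0+rot2(YAW)@np.array(p)),.1]); 
    J=cv2.copyMakeBorder(I,40,40,40,40,0)[v+40-18:v+40+18,u+40-18:u+40+18]
    row.append(cv2.resize(J,(190,190),interpolation=cv2.INTER_CUBIC))
  out.append(np.hstack(row))
cv2.imwrite("pics/heads.png",np.vstack(out)[:,:,::-1])
E
```

```text
screw_back_left_head opening 0.02779671609715323 0.027493310170248975 q6 -1.2500340464312314 -1.2497827151051388 torque [-0.18  0.72 -0.29] F [-4.  -1.6  4. ]
20.1083
screw_back_right_head opening 0.0275018695281984 0.0273908050505183 q6 -1.2500429238089337 -1.249973436479146 torque [0.12 0.21 0.05] F [-1.4 -0.6 -2.9]
26.5583
screw_front_right_head opening 0.02755444096553247 0.027209530369754743 q6 -1.2499968144747857 -1.249154792054231 torque [-0.09  0.47 -0.54] F [-2.3 -0.3  1.1]
33.0083
```

View pics/heads.png

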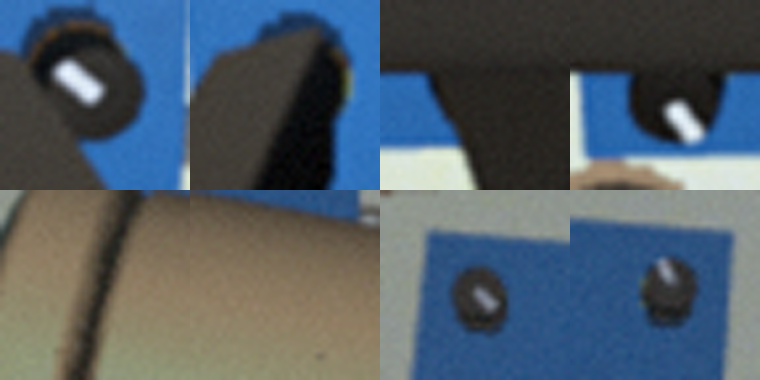

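```bash
cat >> h.py <<'E'
from scipy.spatial.transform import Rotation as Rot
def proj(cal,p):
    q=cal["orientation"]; c=Rot.from_quat([*q[1:],q[0]]).inv().apply(np.array(p)-cal["position"])
    return np.array([cal["cx"]+cal["fx"]*c[...,0]/c[...,2], cal["cy"]+cal["fy"]*c[...,1]/c[...,2]]).T
def unproj(cal,uv,z):
    uv=np.atleast_2d(uv).astype(float); q=cal["orientation"]
    d=np.c_[(uv[:,0]-cal["cx"])/cal["fx"],(uv[:,1]-cal["cy"])/cal["fy"],np.ones(len(uv))]
    d=Rot.from_quat([*q[1:],q[0]]).apply(d); t=(z-cal["position"][2])/d[:,2]
    return (cal["position"]+d*t[:,None])[:,:2]
def screw_angles(I,cal,C=None,yaw=None,z=.101):
    C=C0 if C is None else C; yaw=YAW if yaw is None else yaw
    for n,p in list(SC.items())[:4]:
        u,v=proj(cal,[*(C+rot2(yaw)@np.array(p)),z]).astype(int)
        s=I[v-14:v+15,u-14:u+15].astype(int)
        if s.size==0: print(n,"off"); continue
        m=(s.min(2)>130); yy,xx=np.nonzero(m)
        blk=np.nonzero((s.max(2)<95))
        if len(xx)<4: print(n,"no line",len(xx)); continue
        w=unproj(cal,np.c_[xx+u-14,yy+v-14],z); b=unproj(cal,np.c_[blk[1]+u-14,blk[0]+v-14],z)
        e,V=np.linalg.eigh(np.cov(w.T)); d=V[:,1]
        a=np.arctan2(d[1],d[0])-yaw-np.sign(p[1])*np.pi/2
        print(n,len(xx),"line angle mod pi",round(a%np.pi,2),"(loose 2.4)", np.round(w.mean(0)-(C+rot2(yaw)@np.array(p)),4))
E
python3 - <<'E'
from h import *
r.move_to([0.34,-0.01,0.36],down(np.pi/2-0.104)); cal=vision.get_calibration("wrist"); im=snap("wrist","w2")
screw_angles(im,cal)
t=snap("top"); screw_angles(t,vision.get_calibration("top"))
E
```

```text
screw_front_left_head no line 0
screw_front_right_head no line 0
screw_back_left_head no line 0
screw_back_right_head no line 0
screw_front_left_head 93 line angle mod pi 1.67 (loose 2.4) [-0.0002  0.0327]
screw_front_right_head 35 line angle mod pi 1.95 (loose 2.4) [-0.0117 -0.0315]
screw_back_left_head 192 line angle mod pi 0.72 (loose 2.4) [0.0231 0.0129]
screw_back_right_head 123 line angle mod pi 2.28 (loose 2.4) [ 0.0171 -0.0171]
```

View pics/w2.png

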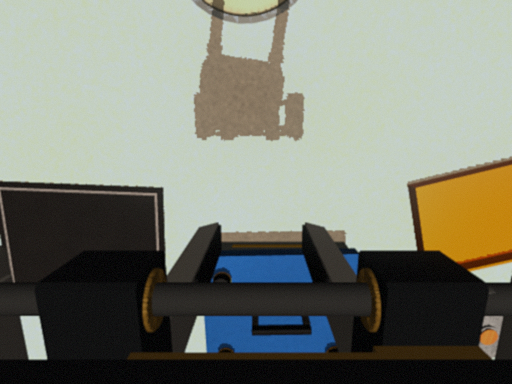

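```bash
python3 - <<'E'
import re
s=open('h.py').read()
s=s.replace("m=(s.min(2)>130); yy,xx=np.nonzero(m)","""g=np.mgrid[-14:15,-14:15]; gw=unproj(cal,np.c_[g[1].ravel()+u,g[0].ravel()+v],z)-(C+rot2(yaw)@np.array(p))
        m=(s.min(2)>120)&(np.hypot(*gw.T)<.015).reshape(29,29); yy,xx=np.nonzero(m)""")
open('h.py','w').write(s)
E
python3 - <<'E'
from h import *
r.move_to([0.62,-0.01,0.36],down(np.pi/2-0.104)); cal=vision.get_calibration("wrist"); im=snap("wrist","w3")
screw_angles(im,cal)
E
```

```text
screw_front_left_head 65 line angle mod pi 1.92 (loose 2.4) [-0.0044 -0.0046]
screw_front_right_head 34 line angle mod pi 2.45 (loose 2.4) [0.0055 0.0033]
screw_back_left_head 49 line angle mod pi 2.37 (loose 2.4) [-0.0062 -0.0027]
screw_back_right_head 46 line angle mod pi 2.1 (loose 2.4) [0.0071 0.0036]
```

View pics/w3.png

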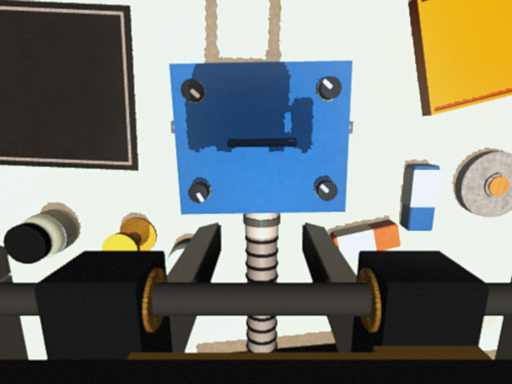

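```bash
python3 - <<'E'
from h import *
loosen("screw_back_right_head",turn=.9,q6=.45,z=.101)
r.move_to([0.62,-0.01,0.30],down(np.pi/2-0.104)); cal=vision.get_calibration("wrist"); im=snap("wrist")
screw_angles(im,cal)
row=[]
for n,p in list(SC.items())[:4]:
    u,v=proj(cal,[*(C0+rot2(YAW)@np.array(p)),.101]).astype(int)
    J=cv2.copyMakeBorder(im,40,40,40,40,cv2.BORDER_CONSTANT)[v+40-22:v+40+22,u+40-22:u+40+22]
    row.append(cv2.resize(J,(190,190),interpolation=cv2.INTER_CUBIC))
cv2.imwrite("pics/heads2.png",np.hstack(row)[:,:,::-1])
E
```

```text
screw_back_right_head touched [ 0.62838151 -0.1006004   0.09931719]
screw_back_right_head opening 0.027532569580616832 0.02728294509246675 q6 -0.4500708483155191 -0.4483809113531792 torque [-0.57 -0.74 -0.48] F [ 4.  -3.4  0.2]
40.4
screw_front_left_head 82 line angle mod pi 2.04 (loose 2.4) [-0.0065 -0.0041]
screw_front_right_head 54 line angle mod pi 2.45 (loose 2.4) [0.0051 0.0032]
screw_back_left_head 64 line angle mod pi 2.44 (loose 2.4) [-0.007  -0.0019]
screw_back_right_head 59 line angle mod pi 2.4 (loose 2.4) [0.0058 0.006 ]
```

View pics/heads2.png

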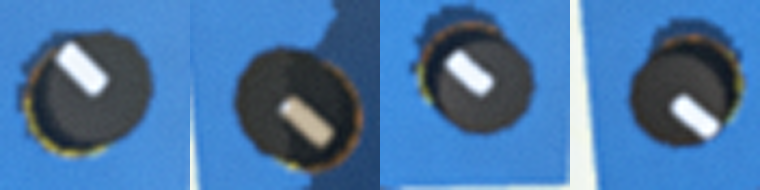

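```bash
python3 - <<'E'
from h import *
a=[mark("mat",c) for c in ("top","scene")] ; print(a); M=np.array([.454,-.342])
r.move_to([*C0,.19],down(YAW)); gripper_to(.05,55)
print("t",r.move_l([*C0,.112],guard=10)); gripper_to(0,55); print(telemetry.current_opening(), telemetry.current_ee_pos())
f0=np.array(telemetry.current_wrist_force())
r.move_l([*C0,.20],vel=.08); print("lift dF",np.array(telemetry.current_wrist_force())-f0,telemetry.current_opening())
r.move_l([*M,.20],vel=.2); print(telemetry.current_opening())
r.move_l([*M,.085],vel=.15)
print("touch",r.move_l([*M,.060],vel=.03,guard=8),telemetry.current_ee_pos(),telemetry.current_opening())
E
```

```text
[array([ 0.4555, -0.3406,  0.003 ]), array([ 0.4543, -0.3413,  0.0029])]
t False
0.009482877184744705 [ 0.57094944 -0.00436906  0.11214419]
lift dF [ 1.72931419 -0.73151311 -8.34296549] 0.009545413182318855
0.00982195551312677
touch True [ 0.45396147 -0.34201191  0.06687536] 0.009415644795782984
```

```bash
python3 - <<'E'
from h import *
gripper_to(.05,20); r.move_l([.454,-.342,.17],vel=.25)
r.move_to([.30,-.20,.35],down(np.pi/2))
snap("top","top1"); snap("scene","scene1")
for n in ["cover","tray","track_middle","screen_a","filter_box","mat"]:
  for c in ["top","scene"]:
    f=models.mark_of
    print(n,c,[(np.round(d["at"],3).tolist(),round(d["score"],2)) for d in f(n,c)[:4]])
print(telemetry.current_t())
E
```

```text
cover top [([0.454, -0.342, 0.001], 0.75)]
cover scene [([0.455, -0.34, 0.006], 0.7)]
tray top [([0.416, 0.341, 0.0], 0.79)]
tray scene [([0.419, 0.344, 0.003], 0.64), ([0.713, -0.239, 0.003], 0.34)]
track_middle top [([0.47, 0.007, 0.044], 0.64)]
track_middle scene [([0.471, 0.009, 0.046], 0.58)]
screen_a top [([0.544, -0.064, 0.042], 0.9), ([0.537, -0.001, 0.044], 0.6)]
screen_a scene [([0.544, -0.068, 0.046], 0.96), ([0.539, -0.002, 0.044], 0.95)]
filter_box top [([0.571, -0.004, 0.001], 0.63)]
filter_box scene [([0.571, -0.006, 0.002], 0.69)]
mat top []
mat scene []
52.85
```

View pics/top1.png

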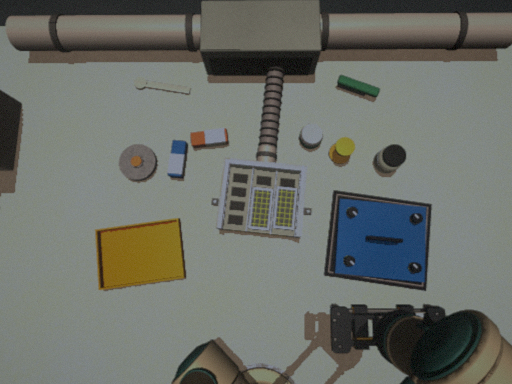

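The cover lies centred on the mat. There are two screens, in the middle and right tracks (pixels (261,208) and (285,209)), and the tray has been knocked to (142,254). I'll push the screens out from behind, starting with b.

```bash
cat >> h.py <<'E'
def bx(x,y): return C0+rot2(YAW)@np.array([x,y])
PS=np.pi/2+YAW
def push(ty, xs):
    gripper_to(0,20)
    r.move_to([*bx(xs,ty),.13],down(PS)); r.move_l([*bx(xs,ty),.085])
    t=r.move_l([*bx(xs,ty),.066],vel=.04,guard=4); z=telemetry.current_ee_pos()[2]
    print("bed touch",t,z)
    z=min(max(z,.069),.072)+.0015
    r.move_l([*bx(xs,ty),z],vel=.05)
    f0=np.array(telemetry.current_wrist_force())
    print("stopped",r.move_l([*bx(-.025,ty),z],vel=.06,guard=12),telemetry.current_ee_pos(),np.array(telemetry.current_wrist_force())-f0)
    r.move_l([*bx(-.015,ty),z]); r.move_l([*bx(-.015,ty),.17],vel=.25)
E
python3 - <<'E'
from h import *
push(0,.05)
r.move_to([.45,.20,.25],down(PS))
snap("top","top2"); snap("scene")
for c in ["top","scene"]:
    for d in models.mark_of("screen_b",c)[:3]:
        print(c,np.round(rot2(-YAW)@(np.array(d["at"])[:2]-C0),4),round(d["at"][2],3),round(d["score"],2))
print(telemetry.current_t())
E
```

```text
bed touch True 0.07029070667411169
stopped False [ 0.54657333 -0.00184257  0.07170055] [ 0.09200561 -0.08133744  0.47565615]
top [-0.0957 -0.0003] 0.043 0.87
top [-0.0209 -0.0624] 0.041 0.86
top [ 0.2034 -0.1266] -0.003 0.7
scene [-0.0235 -0.0697] 0.046 0.81
scene [-0.0938 -0.0008] 0.046 0.68
59.7833
```

```bash
cat >> h.py <<'E'
def tray():
    snap("top"); cal=vision.get_calibration("top")
    d=models.regions_of("tray","top")[0]; ys,xs=np.nonzero(d["pixels"])
    w=unproj(cal,np.c_[xs,ys],.028).astype(np.float32)
    (cx,cy),(a,b),_=rect=cv2.minAreaRect(w*1000); B=cv2.boxPoints(rect)
    e=[B[1]-B[0],B[2]-B[1]]; L=max(e,key=np.linalg.norm); y=np.arctan2(L[1],L[0])-np.pi/2; y=(y+np.pi/2)%np.pi-np.pi/2
    print("tray rect",cx,cy,a,b,"yaw",y,"mark",[mark("tray","top")]); return np.array([cx,cy])/1000,y
def grab(ty):
    gripper_to(.08,35); p=bx(-.115,ty)
    r.move_to([*p,.13],down(PS)); print("touch",r.move_l([*p,.0635],guard=8))
    gripper_to(0,35); print("opening",telemetry.current_opening())
    r.move_l([*p,.15],vel=.12); print("after lift",telemetry.current_opening())
def lay(T,ty_,yaw,dx=0):
    c=T+rot2(yaw)@np.array([dx-.02,ty_])
    r.move_to([*c,.15],down(np.pi/2+yaw)); print("carried",telemetry.current_opening())
    r.move_l([*c,.06]); print("touch",r.move_l([*c,.031],vel=.04,guard=6),telemetry.current_ee_pos()[2])
    gripper_to(.074,35); r.move_l([*c,.15],vel=.25); print(telemetry.current_t())
E
python3 - <<'E'
from h import *
grab(0)
snap("scene","held")
T,y=tray()
E
```

```text
touch False
opening 0.05923023934538211
after lift 0.05938396137922523Traceback (most recent call last):
  File "<stdin>", line 4, in <module>
  File "h.py", line 71, in tray
    d=models.regions_of("tray","top")[0]; ys,xs=np.nonzero(d["pixels"])
      ~~~~~~~~~~~~~~~~~~~~~~~~~~~~~~~^^^
IndexError: list index out of range
```

View pics/held.png

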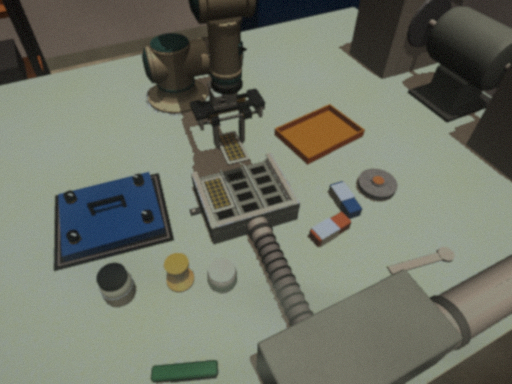

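The screen is held level at about (233,149). The network missed the tray this once, so I'll try again with the orange colour as a fallback.

```bash
python3 - <<'E'
s=open('h.py').read()
s=s.replace('''    snap("top"); cal=vision.get_calibration("top")
    d=models.regions_of("tray","top")[0]; ys,xs=np.nonzero(d["pixels"])''','''    im=snap("top"); cal=vision.get_calibration("top")
    D=models.regions_of("tray","top")
    m=cv2.inRange(cv2.cvtColor(im,cv2.COLOR_RGB2HSV),(8,150,60),(28,255,255))
    k,lab,st,ce=cv2.connectedComponentsWithStats(m); m=lab==1+np.argmax(st[1:,4])
    ys,xs=np.nonzero(D[0]["pixels"] if D else m)''')
open('h.py','w').write(s)
E
python3 - <<'E'
from h import *
T,y=tray()
if abs(T[0]-.417)<.02 and abs(T[1]-.342)<.02 and abs(y)<.3:
    lay(T,-.05,y)
    push(-.068,.062)
    r.move_to([.45,.15,.25],down(PS))
    snap("top","top3"); snap("scene")
    for n in ("screen_c",):
      for c in ["top","scene"]:
        for d in models.mark_of(n,c)[:3]: print(c,np.round(d["at"],3),np.round(rot2(-YAW)@(np.array(d["at"])[:2]-C0),4),round(d["score"],2))
E
```

```text
tray rect 415.97930908203125 341.50494384765625 169.5830841064453 244.70399475097656 yaw 0.13250136 mark [array([ 0.4179,  0.3441, -0.0013])]
carried 0.05937489172714471
touch False 0.031027537529234366
68.0167
bed touch True 0.07028829983710197
stopped False [ 0.53943107 -0.06945183  0.07166008] [ 0.71266407  0.00774929 -0.3910244 ]
top [ 0.471 -0.06   0.043] [-0.0937 -0.0656] 0.86
top [0.422 0.295 0.001] [-0.1798  0.2822] 0.82
scene [ 0.471 -0.065  0.045] [-0.0934 -0.0705] 0.84
scene [0.419 0.341 0.001] [-0.1876  0.3277] 0.73
scene [0.424 0.292 0.006] [-0.1771  0.2791] 0.7
```

View pics/top3.png

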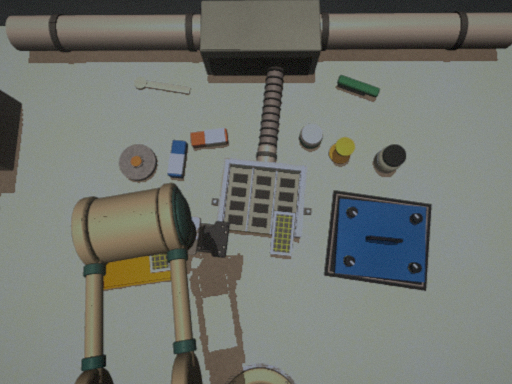

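Screen b is in the tray near (160,262), and screen c hangs out over the front at (283,233).

```bash
python3 - <<'E'
from h import *
grab(-.068)
T,y=tray()
if abs(T[0]-.417)<.05 and abs(T[1]-.342)<.05 and abs(y)<.3:
    lay(T,.05,y)
    r.move_to([.35,-.05,.35],down(PS))
    snap("top","top4"); snap("scene","scene4")
    for c in ["top","scene"]:
        print(c,[(np.round(d["at"],3),round(d["score"],2)) for n in ("screen_c","tray","cover") for d in models.mark_of(n,c)[:3]])
E
```

```text
touch False
opening 0.05972607132808606
after lift 0.05939440618973086
tray rect 416.3022155761719 342.54852294921875 171.77381896972656 248.9792022705078 yaw 0.14617562 mark [array([0.4138, 0.3409, 0.0006])]
carried 0.059082375995535924
touch False 0.03099711784775577
84.1667
top [(array([0.41 , 0.398, 0.003]), 0.63), (array([0.422, 0.295, 0.003]), 0.57), (array([ 0.415,  0.343, -0.003]), 0.94), (array([ 0.456, -0.342,  0.003]), 0.77)]
scene [(array([0.412, 0.394, 0.005]), 0.84), (array([0.422, 0.293, 0.004]), 0.58), (array([ 0.514, -0.437,  0.054]), 0.42), (array([0.416, 0.344, 0.   ]), 0.89), (array([ 0.454, -0.342,  0.005]), 0.76)]
```

View pics/scene4.png

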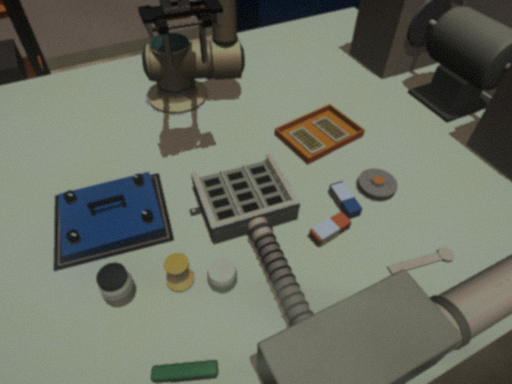

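Both screens lie flat in the tray (about (303,136) and (331,128)), the cover is on the mat, the box is empty and the arm is clear.

```bash
python3 -c "
from h import *
print(r.sign_off())"
```

```text
the job is handed in; nothing more can be done
None
```

I loosened all four thumbscrews, laid the cover handle up on the middle of the mat, put both screens (middle and right tracks; the left was empty) flat in the tray, and handed the job in; no verdict was returned.

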